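Rock a cast riser bar out of its mould and add it to the stack

ROBOT

A 6-joint arm with a two-finger parallel gripper is mounted at the origin on the work surface. World frame = base frame: x ahead of the robot, y to its left, z up, the work surface at z = 0. Lengths are in m, angles in degrees, forces in N, time in s.
With the tool pointing down it reaches from about 0.375 to 0.9 m from the base axis. Payload 3.1 kg.
Tool frame: the origin (TCP) lies at the very end of the fingers, on their centre line; the grasp point (between the pads) lies bot.grip_point_offset behind it (bot.grip_point_offset is the distance from the TCP to the grasp point, in m); z points along the fingers, y is the line along which they close (so a half turn about z gives the same grasp; the last joint's range is limited). The gripper opens to 87 mm and grips with 3 to 60 N. Pads are 19 mm wide; open, the fingers measure 117 mm over their backs; the gripper's body (75 mm by 190 mm) begins 51 mm behind the grasp point.
Start: joints at [56.465, 30.224, 82.088, -0, 67.689, -10.227], TCP at [0.247, 0.574, 0.223] pointing down, gripper open.
Joint ranges: [-176.69, 176.69], [-43.24, 126.21], [12.49, 139.97], [-82, 262], [0, 151.66], [-163.58, 163.58]. Speed limits (degrees/s): [159.86, 159.86, 180, 180, 180, 180].

INTERFACE

Orientations are given as a 3x3 rotation matrix whose columns are the frame's x, y, z axes.
In Python, from rig import bot, viewer, ticket gives the robot as it stands.
- The arm moves only by the tool servo_tool, never from a script. Its argument "targets" is a list of rows, each an object with "offset": the shift along the tool's x, y, z in m, a list of three; "dr": the turn, a rotation vector about the tool's x, y, z in degrees, a list of three. In form: [{"offset": [x, y, z], "dr": [ax, ay, az]}, ...]. A call has 1 to 20 rows; each row is the pose to reach, as a shift and turn from the pose commanded when the call began, along the tool's axes at that moment; what a row does not reach only later rows make up. A row lasts 1/12 s, in which the tool goes at most 41.7 mm and 7.16 degrees, less where a joint would pass 70% of its speed; a pose out of reach is approached as far as the arm can. A call with a gripper value outside its range is refused whole. "gripper" is the gripper command: -1 is fully open, 1 is shut, values between are in proportion, set as the call begins (left out, the last holds). The fingers move at their own pace and stop on an object; the grip force is fixed at half the most. Time passes only in rows, so rows that repeat a pose let the fingers close. It gives the time, the measured TCP pose, the force, the opening and the grip force at its end, in the units of the state.
- bot.read_state(): the state, without advancing time (a new reading comes with each control period).
- viewer.capture(name): name is "scene" or "top" or "wrist"; returns a dict with "color" (420x560x3 uint8, red, green, blue), "camera_matrix" (3x3 intrinsics, pixels), "R" (3x3) and "t" (3): a world point X has camera coordinates R X + t. Camera axes: x right, y down, z forward; pixel columns grow to the right and rows downward; lengths in m; the calibration is good to about 2 mm. A picture is of the moment at which its call begins. There is no depth.
- ticket.hand_in(): hands the job in; it is judged then, once.
The state is a dict: "time_s": time; "joint_positions": joint angles; "qvel": joint speeds; "tau": joint torques, N m; "position": TCP position; "tcp_rot": TCP orientation; "force": force on the tool from outside, world axes, zero at the start; "moment": the same for the moment, N m; "opening": opening from 0.0 (shut) to 1.0 (fully open); "grasp_force": force on a finger pad.
Only numpy, scipy, OpenCV 4.12 (cv2) and the standard library are available. Lean on these libraries where they do the work, as an engineer would, in place of code of your own. Each camera call takes 0.05 s, during which the arm holds its last target. There are 200 camera calls.

TASK

A plaster printer-riser bar has set in the open aluminium mould. Without pressing hard, push down the end next to the wide gap until it bottoms in the hidden well, so that the bar rocks over and its other end stays up by itself when you let go; then take it by the raised end, lift it out and set it down gently, without dropping it, same way up, squarely on top of the stack of two finished bars. Do not shift the stack, and leave the other things on the cart where they are.

Things in the scene. Friction and masses are not known exactly. Their poses are not given: they have to be found in the camera images.
- bar: the bar in the mould: white plaster bar 140 x 50 x 30 mm (x long, y wide, z high), two thin round cork pads on top, about 0.25 kg. Origin: centre of its underside; z up through its top. It starts level in the mould, top flush with the mould's top, its +x end at the narrow clearance, its -x end next to the wide gap
- mould: open mould of dull grey cast aluminium, fixed to the cart, 64 mm high, walls 12 mm. Origin on the cart surface under the bar's starting centre; x along the cavity, z up. Outside: x -94 to +84, y -39 to +39 mm. Cavity: x -82 to +72, y -27 to +27 mm, so the bar has 2 mm clearance at its sides and +x end and a 12 mm gap at its -x end
- mould_edge (a point): edge where the mould's cavity floor ends, under the bar, at x -3 mm, 34 mm above the cart (axes as the mould's). The bar lies on the floor on the +x side of it and rocks over it; past about 11 degrees it stays rocked
- mould_gap (a point): middle of the wide gap's mouth at the -x end of the mould, level with its top (axes as the mould's). From here to mould_edge a well lies hidden under the bar; its bottom is an adjustable pad, somewhere 20 to 27 mm below the cavity floor, so the pressed bar bottoms at 17 to 24 degrees
- stack_top: upper bar of the finished stack, same shape and size as the bar; origin at the centre of its underside, 30 mm above the cart; its top is 60 mm above the cart
- stack_low: lower bar of the finished stack, same shape and size, on the cart surface squarely under stack_top; origin at the centre of its underside
- stapler: chrome stapler, 140 x 36 x 45 mm, x along its length; origin at the centre of its underside; a bystander
- pen_cup: orange plastic pen cup, empty, 76 mm across, 95 mm high; origin at the centre of its underside; a bystander
- acrylic_block: clear acrylic block 80 x 60 x 30 mm; origin at the centre of its underside; a bystander
- cartridge: white printer cartridge 105 x 32 x 58 mm; origin at the centre of its underside; a bystander
- marble_dish: small glass dish with marbles fixed in it, 96 mm across, 28 mm high; origin at the centre of its underside; a bystander
- paper_box: flat cardboard carton 100 x 150 x 45 mm; origin at the centre of its underside; a bystander
Things that resemble listed ones, but are neither listed nor needed, are in the scene too. What is shaped like the bar but blue is not meant.

How it is judged:
By the outcome, as a careful person would: the job done as asked, in the order asked, and still so for the second after the job is handed in, with the robot touching nothing.
It also fails if it takes over 48 s, if anything falls off the work surface, if the arm or the gripper's body presses on something with over 40 N, if the wrist force passes 120 N, or if a joint passes its speed limit or range.

## Working session

There is one attempt and no reset: what is moved stays moved. The work goes in short steps, Python scripts to look and compute and a tool call to move; the robot and the scene stay as the last step left them, time stands still between calls to the robot, and variables do not carry over. Pictures are saved under pics/ and viewed, at most 10 in all, crops included, and the job is handed in when it is done.

Besides the shell and the picture viewer there is one more tool, called after "Call:" as name(argument=value, ...), one argument or row to a line, values as JSON. servo_tool: Moves the arm, as the interface text tells. Its arguments: {"type":"object","properties":{"targets":{"type":"array"},"gripper":{"type":"number"}},"required":["targets"]}

```bash
mkdir -p pics; ls
python3 - <<'E'
from rig import bot, viewer
import cv2, numpy as np, pickle
d={n:viewer.capture(n) for n in("scene","top","wrist")}
pickle.dump(d,open("cap0.pkl","wb"))
for n in d: cv2.imwrite(f"pics/{n}0.png",cv2.cvtColor(d[n]["color"],cv2.COLOR_RGB2BGR)); print(n,d[n]["camera_matrix"][0],(-d[n]["R"].T@d[n]["t"]).round(3))
s=bot.read_state();print(s, bot.grip_point_offset)
E
```

```text
pics
scene [400.74077723   0.         279.21792666] [1.111 0.263 0.82 ]
top [383.46196439   0.         278.60742732] [0.49  0.011 1.203]
wrist [327.01222426   0.         279.45381247] [0.173 0.606 0.384]
{'time_s': 0.15, 'joint_positions': array([ 5.64658671e+01,  3.02667992e+01,  8.21391039e+01, -1.56846256e-03,
        6.76887037e+01, -1.02268817e+01]), 'qvel': array([ 0.02171571, -0.10805679, -0.21811408,  0.00753627, -0.06235577,
       -0.02682433]), 'tau': array([ 1.00609926e-03, -4.40431631e+01, -1.76842993e+01,  6.33636047e-02,
        5.52160491e-02, -9.17664784e-05]), 'position': array([0.24695319, 0.57353817, 0.22179802]), 'tcp_rot': array([[-9.18400315e-01,  3.95651446e-01, -8.91068537e-04],
       [ 3.95652359e-01,  9.18399302e-01, -1.39036009e-03],
       [ 2.68258740e-04, -1.62946052e-03, -9.99998636e-01]]), 'force': array([-0.66383004,  0.02584246,  0.43424001]), 'moment': array([-0.0297348 , -0.01343805,  0.03879171]), 'grasp_force': 0.0, 'opening': 0.9987345420770147} 0.0187
```

View pics/top0.png

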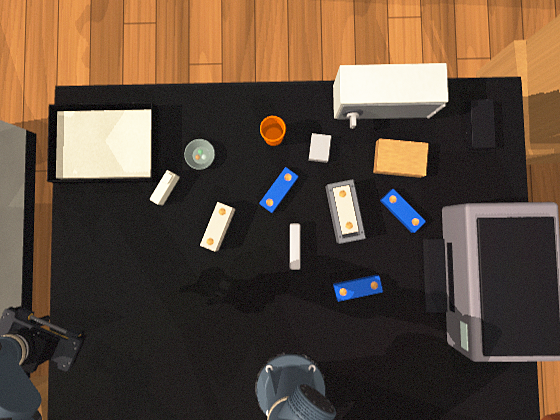

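View pics/scene0.png

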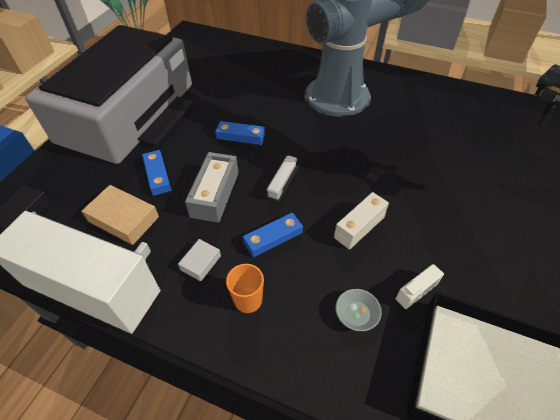

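The top view shows the bar in the grey mould at (346,211) and the white stack at (217,227). Look-alikes are the blue bars at (279,190), (403,211) and (358,288), the white cartridge at (165,188), and the stapler at (294,246). By the description I choose (346,211) as the bar and (217,227) as the stack, and I'll check that in a close crop.

Run:
```python
import cv2, numpy as np, pickle
d=pickle.load(open("cap0.pkl","rb"))
t=d["top"]["color"];s=d["scene"]["color"]
def c(im,x,y,w,h,W,H): return cv2.resize(im[y:y+h,x:x+w],(W,H),interpolation=cv2.INTER_CUBIC)
o=np.hstack([c(t,316,171,60,80,390,520),c(s,175,142,75,100,390,520)])
cv2.imwrite("pics/crop1.png",cv2.cvtColor(o,cv2.COLOR_RGB2BGR))
o=np.hstack([c(t,190,192,60,60,390,390),c(s,325,185,75,75,390,390)])
cv2.imwrite("pics/crop2.png",cv2.cvtColor(o,cv2.COLOR_RGB2BGR))
```

```text
(no output)
```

View pics/crop1.png

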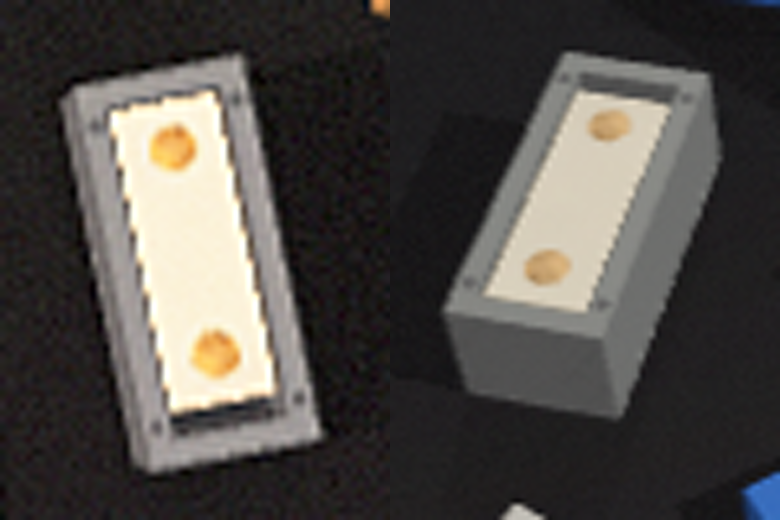

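View pics/crop2.png

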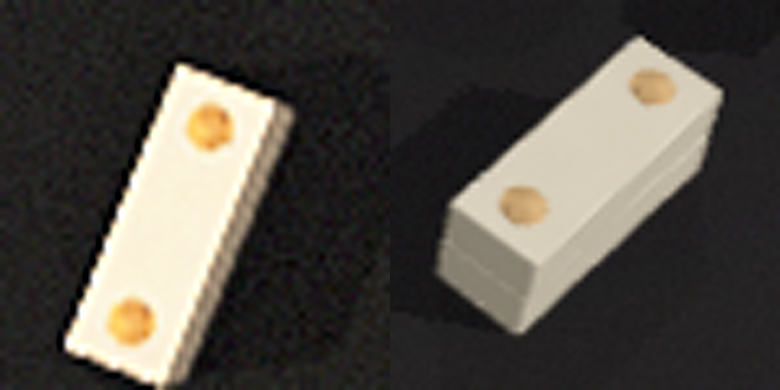

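Crop 1 confirms the white bar in the grey mould. The wide gap is at the robot-side end: lower in the top crop near (220,415), upper in the scene crop. Crop 2 shows the two-bar stack with cork pads at (210,127) and (132,320).

```bash
cat > h.py <<'E'
import numpy as np, pickle, cv2
from scipy.optimize import least_squares
from scipy.spatial.transform import Rotation as Ro
def proj(c,X):
    p=(c["R"]@np.atleast_2d(X).T).T+c["t"]; q=(c["camera_matrix"]@p.T).T; return q[:,:2]/q[:,2:]
def Rz(a): return Ro.from_euler('z',a,degrees=True).as_matrix()
def fit(obs,z,x0):
    "obs: list of (cam, Nx2 body xy, Nx2 pixels); planar fit x,y,yaw at height z"
    def res(p):
        r=[]
        for c,b,px in obs:
            X=np.c_[b,np.zeros(len(b))]@Rz(p[2]).T+[p[0],p[1],z]; r.append((proj(c,X)-px).ravel())
        return np.concatenate(r)
    s=least_squares(res,x0,x_scale=[.01,.01,1]); return s.x,np.abs(s.fun).max(),np.sqrt((s.fun**2).mean())
def rel(s,P,R):
    "offset, dr from state s to target pose"
    R0=s["tcp_rot"]; return (R0.T@(np.array(P)-s["position"])).round(4),np.degrees(Ro.from_matrix(R0.T@R).as_rotvec()).round(2)
def unc(px,off,s): return (np.array(px,float)+.5)/s-.5+np.array(off)
B=np.array([[70,25],[70,-25],[-70,25],[-70,-25]])/1000
E
python3 - <<'E'
from h import *
d=pickle.load(open("cap0.pkl","rb"));T,S=d["top"],d["scene"]
bt=unc([(110,108),(215,92),(170,412),(273,393)],(316,171),6.5)
bs=unc([(202,312),(96,296),(281,103),(188,93)],(175,142),5.2)
st=unc([(178,63),(276,101),(65,347),(162,385)],(190,192),6.5)
ss=unc([(150,262),(63,205),(331,95),(248,37)],(325,185),5.2)
for n,t,s,z,x0 in(("bar",bt,bs,.064,[.5,-.2,10]),("stack",st,ss,.06,[.5,.2,-20])):
    for m,o in(("both",[(T,B,t),(S,B,s)]),("top",[(T,B,t)]),("scene",[(S,B,s)])):
        x,mx,rm=fit(o,z,x0);print(n,m,x.round(4),mx.round(2),rm.round(2))
E
```

```text
bar both [ 0.5426 -0.1679 10.4743] 0.95 0.44
bar top [ 0.5422 -0.1672  9.5647] 0.46 0.28
bar scene [ 0.5428 -0.1686 11.2635] 0.53 0.3
stack both [  0.4978   0.217  -22.0501] 1.19 0.56
stack top [  0.4975   0.2183 -22.0976] 0.3 0.2
stack scene [  0.4982   0.2161 -21.9916] 1.21 0.63
```

```bash
cat >> h.py <<'E'
DOWN=np.diag([-1.,1,-1])   # tool x to the robot, y left, z down
def tgt(x,y,z,yaw,tilt=0): return [x,y,z], Rz(yaw)@DOWN@Ro.from_euler('y',tilt,degrees=True).as_matrix()
E
python3 - <<'E'
from h import *
from rig import bot
s=bot.read_state()
print(rel(s,*tgt(.47,.25,.222,10.4)));print(rel(s,*tgt(.49,-.178,.22,10.4)))
E
```

```text
(array([-0.3329, -0.2089,  0.    ]), array([ -0.09,  -0.04, -33.71]))
(array([-0.5206, -0.594 ,  0.0026]), array([ -0.09,  -0.04, -33.71]))
```

Call:
servo_tool(
  targets=[
    {"offset": [-0.333, -0.209, 0], "dr": [-0.09, -0.04, -33.7]},
    {"offset": [-0.333, -0.209, 0], "dr": [-0.09, -0.04, -33.7]},
    {"offset": [-0.333, -0.209, 0], "dr": [-0.09, -0.04, -33.7]},
    {"offset": [-0.333, -0.209, 0], "dr": [-0.09, -0.04, -33.7]},
    {"offset": [-0.333, -0.209, 0], "dr": [-0.09, -0.04, -33.7]},
    {"offset": [-0.333, -0.209, 0], "dr": [-0.09, -0.04, -33.7]},
    {"offset": [-0.333, -0.209, 0], "dr": [-0.09, -0.04, -33.7]},
    {"offset": [-0.333, -0.209, 0], "dr": [-0.09, -0.04, -33.7]},
    {"offset": [-0.52, -0.594, 0.003], "dr": [-0.09, -0.04, -33.7]},
    {"offset": [-0.52, -0.594, 0.003], "dr": [-0.09, -0.04, -33.7]},
    {"offset": [-0.52, -0.594, 0.003], "dr": [-0.09, -0.04, -33.7]},
    {"offset": [-0.52, -0.594, 0.003], "dr": [-0.09, -0.04, -33.7]},
    {"offset": [-0.52, -0.594, 0.003], "dr": [-0.09, -0.04, -33.7]},
    {"offset": [-0.52, -0.594, 0.003], "dr": [-0.09, -0.04, -33.7]},
    {"offset": [-0.52, -0.594, 0.003], "dr": [-0.09, -0.04, -33.7]},
    {"offset": [-0.52, -0.594, 0.003], "dr": [-0.09, -0.04, -33.7]},
    {"offset": [-0.52, -0.594, 0.003], "dr": [-0.09, -0.04, -33.7]},
    {"offset": [-0.52, -0.594, 0.003], "dr": [-0.09, -0.04, -33.7]},
    {"offset": [-0.52, -0.594, 0.003], "dr": [-0.09, -0.04, -33.7]},
    {"offset": [-0.52, -0.594, 0.003], "dr": [-0.09, -0.04, -33.7]},
  ],
  gripper=1,
)

```text
time_s: 1.82
position: [0.49, -0.1807, 0.2195]
tcp_rot: [[-0.984, -0.179, 0.002], [-0.179, 0.984, 0.0], [-0.002, 0.0, -1.0]]
force: [0.5, -1.1, 0.8]
opening: 0.005
grasp_force: 0.0
```

Call:
servo_tool(
  targets=[
    {"offset": [0, 0, 0], "dr": [0, 0, 0]},
    {"offset": [0, 0, 0], "dr": [0, 0, 0]},
  ],
)

```text
time_s: 1.98
position: [0.4897, -0.1791, 0.2192]
tcp_rot: [[-0.984, -0.177, 0.001], [-0.177, 0.984, 0.002], [-0.001, 0.002, -1.0]]
force: [-0.8, 0.8, -0.3]
opening: 0.004
grasp_force: 0.0
```

Run:
```python
from rig import bot, viewer
from h import *
c=viewer.capture("wrist");pickle.dump(c,open("w1.pkl","wb"));cv2.imwrite("pics/w1.png",cv2.cvtColor(c["color"],cv2.COLOR_RGB2BGR))
s=bot.read_state();print(s["time_s"],s["position"],s["force"],s["opening"])
print(rel(s,*tgt(.4836,-.1787,.1,10.4)))
print(proj(c,np.c_[B,0*B[:,:1]]@Rz(10.4).T+[.5426,-.168,.064]).round(1))
```

```text
2.0333 [ 0.48918768 -0.177383    0.21906331] [ 0.18718094 -0.08144425  0.59234401] 0.0021233351513479655
(array([ 0.0057, -0.0006,  0.1191]), array([ 0.16,  0.01, -0.11]))
[[302.9 294.1]
 [258.  294.3]
 [305.3 170.3]
 [254.6 170.5]]
```

View pics/w1.png

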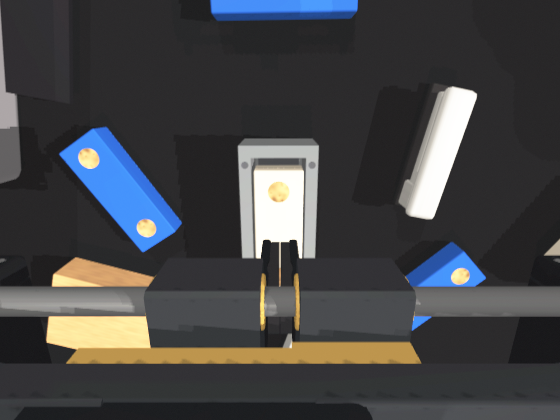

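The wrist view shows the bar's gap end at about (255–303,166), the mould's outer end at (239–317,141), and the gripper centred over it. I'll refine the pose with these edges.

Run:
```python
from h import *
c=pickle.load(open("w1.pkl","rb"));g=cv2.cvtColor(c["color"],cv2.COLOR_RGB2GRAY).astype(int)
print("rows col 265",[(r,g[r,266]) for r in range(136,172)])
for r in(175,225): print(r,[(k,g[r,k]) for k in list(range(234,260))+list(range(298,324))])
M=np.array([[-.094,.039],[-.094,-.039],[-.07,.025],[-.07,-.025]])
print(proj(c,np.c_[M,0*M[:,:1]]@Rz(10.4).T+[.5426,-.168,.064]).round(1))
```

```text
rows col 265 [(136, np.int64(38)), (137, np.int64(34)), (138, np.int64(76)), (139, np.int64(112)), (140, np.int64(112)), (141, np.int64(112)), (142, np.int64(112)), (143, np.int64(112)), (144, np.int64(112)), (145, np.int64(145)), (146, np.int64(188)), (147, np.int64(194)), (148, np.int64(194)), (149, np.int64(194)), (150, np.int64(194)), (151, np.int64(194)), (152, np.int64(194)), (153, np.int64(194)), (154, np.int64(194)), (155, np.int64(194)), (156, np.int64(194)), (157, np.int64(173)), (158, np.int64(116)), (159, np.int64(76)), (160, np.int64(76)), (161, np.int64(76)), (162, np.int64(77)), (163, np.int64(76)), (164, np.int64(88)), (165, np.int64(129)), (166, np.int64(158)), (167, np.int64(159)), (168, np.int64(175)), (169, np.int64(196)), (170, np.int64(234)), (171, np.int64(253))]
175 [(234, np.int64(35)), (235, np.int64(34)), (236, np.int64(35)), (237, np.int64(36)), (238, np.int64(75)), (239, np.int64(168)), (240, np.int64(193)), (241, np.int64(193)), (242, np.int64(193)), (243, np.int64(193)), (244, np.int64(193)), (245, np.int64(193)), (246, np.int64(193)), (247, np.int64(19
[... 1325 characters left out ...]
t64(254)), (257, np.int64(255)), (258, np.int64(255)), (259, np.int64(255)), (298, np.int64(255)), (299, np.int64(255)), (300, np.int64(255)), (301, np.int64(255)), (302, np.int64(250)), (303, np.int64(92)), (304, np.int64(137)), (305, np.int64(196)), (306, np.int64(196)), (307, np.int64(196)), (308, np.int64(197)), (309, np.int64(196)), (310, np.int64(196)), (311, np.int64(197)), (312, np.int64(197)), (313, np.int64(196)), (314, np.int64(196)), (315, np.int64(185)), (316, np.int64(94)), (317, np.int64(40)), (318, np.int64(41)), (319, np.int64(42)), (320, np.int64(42)), (321, np.int64(42)), (322, np.int64(43)), (323, np.int64(43))]
[[320.3 145.7]
 [239.4 146.1]
 [305.3 170.3]
 [254.6 170.5]]
```

The wrist view agrees with the prior, apart from about 1.3 mm towards mould −y. The refined mould pose is (0.5428, −0.1693), yaw 10.4. Next I go down over the gap end.

Run:
```python
from h import *
from rig import bot
print(rel(bot.read_state(),*tgt(.4838,-.1801,.07,10.4)))
```

```text
(array([ 0.0058, -0.0021,  0.1491]), array([ 0.16,  0.01, -0.11]))
```

Call:
servo_tool(
  targets=[
    {"offset": [0.006, -0.002, 0.03], "dr": [0, 0, 0]},
    {"offset": [0.006, -0.002, 0.06], "dr": [0, 0, 0]},
    {"offset": [0.006, -0.002, 0.09], "dr": [0, 0, 0]},
    {"offset": [0.006, -0.002, 0.115], "dr": [0, 0, 0]},
    {"offset": [0.006, -0.002, 0.13], "dr": [0, 0, 0]},
    {"offset": [0.006, -0.002, 0.14], "dr": [0, 0, 0]},
    {"offset": [0.006, -0.002, 0.144], "dr": [0, 0, 0]},
    {"offset": [0.006, -0.002, 0.145], "dr": [0, 0, 0]},
  ],
)

```text
time_s: 2.7
position: [0.4842, -0.179, 0.0742]
tcp_rot: [[-0.983, -0.182, -0.0], [-0.182, 0.983, 0.002], [-0.0, 0.002, -1.0]]
force: [-0.1, -0.1, 0.3]
opening: 0.005
grasp_force: 0.0
```

Call:
servo_tool(
  targets=[
    {"offset": [0, 0, 0.002], "dr": [0, 0, 0]},
    {"offset": [0, 0, 0.004], "dr": [0, 0, 0]},
    {"offset": [0, 0, 0.006], "dr": [0, 0, 0]},
    {"offset": [0, 0, 0.008], "dr": [0, 0, 0]},
    {"offset": [0, 0, 0.009], "dr": [0, 0, 0]},
    {"offset": [0, 0, 0.01], "dr": [0, 0, 0]},
    {"offset": [0, 0, 0.011], "dr": [0, 0, 0]},
    {"offset": [0, 0, 0.012], "dr": [0, 0, 0]},
    {"offset": [0, 0, 0.013], "dr": [0, 0, 0]},
    {"offset": [0, 0, 0.014], "dr": [0, 0, 0]},
  ],
)

```text
time_s: 3.53
position: [0.4843, -0.1801, 0.0604]
tcp_rot: [[-0.984, -0.18, 0.001], [-0.18, 0.984, 0.001], [-0.001, 0.001, -1.0]]
force: [-0.2, -0.3, 0.8]
opening: 0.005
grasp_force: 0.1
```

Call:
servo_tool(
  targets=[
    {"offset": [0, 0, 0.001], "dr": [0, 0, 0]},
    {"offset": [0, 0, 0.002], "dr": [0, 0, 0]},
    {"offset": [0, 0, 0.003], "dr": [0, 0, 0]},
    {"offset": [0, 0, 0.004], "dr": [0, 0, 0]},
    {"offset": [0, 0, 0.005], "dr": [0, 0, 0]},
    {"offset": [0, 0, 0.006], "dr": [0, 0, 0]},
    {"offset": [0, 0, 0.007], "dr": [0, 0, 0]},
    {"offset": [0, 0, 0.008], "dr": [0, 0, 0]},
  ],
)

```text
time_s: 4.2
position: [0.4844, -0.1801, 0.0524]
tcp_rot: [[-0.984, -0.18, 0.001], [-0.18, 0.984, 0.001], [-0.001, 0.001, -1.0]]
force: [0.9, 0.0, -0.2]
opening: 0.005
grasp_force: 0.0
```

Call:
servo_tool(
  targets=[
    {"offset": [0, 0, 0.0005], "dr": [0, 0, 0]},
    {"offset": [0, 0, 0.001], "dr": [0, 0, 0]},
    {"offset": [0, 0, 0.0015], "dr": [0, 0, 0]},
  ],
)

```text
time_s: 4.45
position: [0.4845, -0.1801, 0.0511]
tcp_rot: [[-0.984, -0.18, 0.001], [-0.18, 0.984, 0.001], [-0.001, 0.001, -1.0]]
force: [-1.0, -0.0, 3.0]
opening: 0.007
grasp_force: 1.1
```

Call:
servo_tool(
  targets=[
    {"offset": [0, 0, 0.0005], "dr": [0, 0, 0]},
    {"offset": [0, 0, 0.0005], "dr": [0, 0, 0]},
  ],
)

```text
time_s: 4.62
position: [0.4845, -0.1801, 0.0509]
tcp_rot: [[-0.984, -0.18, 0.001], [-0.18, 0.984, 0.001], [-0.001, 0.001, -1.0]]
force: [-0.4, 0.2, 4.3]
opening: 0.002
grasp_force: 2.0
```

Call:
servo_tool(
  targets=[
    {"offset": [0, 0, 0.001], "dr": [0, 0, 0]},
    {"offset": [0, 0, 0.001], "dr": [0, 0, 0]},
  ],
)

```text
time_s: 4.78
position: [0.4846, -0.1801, 0.0506]
tcp_rot: [[-0.984, -0.18, 0.002], [-0.18, 0.984, 0.001], [-0.002, 0.001, -1.0]]
force: [-2.2, 1.9, 10.7]
opening: 0.007
grasp_force: 5.1
```

It has bottomed at about 17–18°: the force is rising while the motion has stopped. I retract.

Call:
servo_tool(
  targets=[
    {"offset": [0, 0, -0.002], "dr": [0, 0, 0]},
    {"offset": [0, 0, -0.006], "dr": [0, 0, 0]},
    {"offset": [0, 0, -0.015], "dr": [0, 0, 0]},
    {"offset": [0, 0, -0.03], "dr": [0, 0, 0]},
    {"offset": [0, 0, -0.06], "dr": [0, 0, 0]},
    {"offset": [0, 0, -0.1], "dr": [0, 0, 0]},
    {"offset": [0, 0, -0.14], "dr": [0, 0, 0]},
    {"offset": [0, 0, -0.14], "dr": [0, 0, 0]},
    {"offset": [0, 0, -0.14], "dr": [0, 0, 0]},
  ],
)

```text
time_s: 5.53
position: [0.4859, -0.1813, 0.1925]
tcp_rot: [[-0.984, -0.181, 0.007], [-0.181, 0.984, -0.002], [-0.006, -0.004, -1.0]]
force: [-0.4, 0.1, -0.1]
opening: 0.009
grasp_force: 0.0
```

Run:
```python
from rig import bot, viewer
from h import *
S=viewer.capture("scene");W=viewer.capture("wrist");pickle.dump((S,W),open("c2.pkl","wb"))
a=cv2.resize(S["color"][130:230,165:265],(400,400),interpolation=cv2.INTER_CUBIC)
b=cv2.resize(W["color"][115:215,230:330],(400,400),interpolation=cv2.INTER_CUBIC)
cv2.imwrite("pics/c2.png",cv2.cvtColor(np.hstack([a,b]),cv2.COLOR_RGB2BGR))
```

```text
(no output)
```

View pics/c2.png

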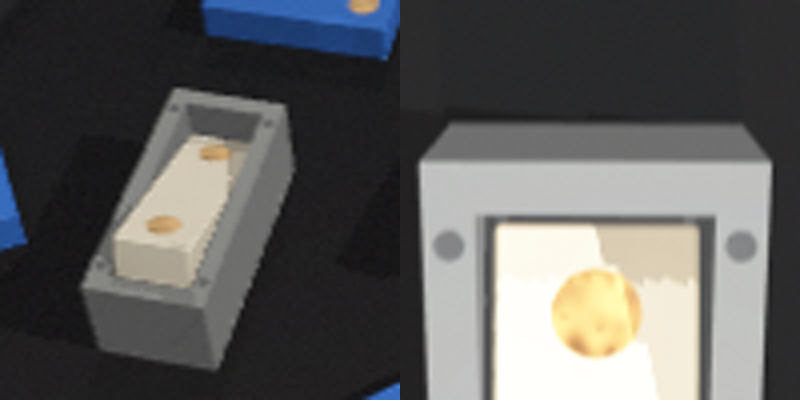

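The bar stays rocked: its far end stands proud at scene crop (117–195,238–260), and the near end sits down in the well. I'll fit the tilt and slide.

```bash
cat >> h.py <<'E'
MP=np.array([.5428,-.1693,0]);MY=10.4
def rocked(b,th,s):
    "bar points b (bar frame) -> world, rocked by th deg over edge, slid s along itself towards -x"
    R=Ro.from_euler('y',-th,degrees=True).as_matrix()
    p=(b+[0.003-s,0,0])@R.T+[-.003,0,.034]; return p@Rz(MY).T+MP
E
python3 - <<'E'
from h import *
from rig import bot
S,W=pickle.load(open("c2.pkl","rb"))
b=np.array([[70,25,30],[70,-25,30],[-70,25,30],[-70,-25,30]])/1000
px=unc([(192,258),(116,238),(250,152),(193,136)],(165,130),4)
b2=np.array([[-70,25,30],[-70,-25,30]])/1000; wp=unc([(699-400,223),(494-400,223)],(230,115),4)
f=lambda p:np.r_[(proj(S,rocked(b,p[0],p[1]))-px).ravel(),(proj(W,rocked(b2,p[0],p[1]))-wp).ravel()]
r=least_squares(f,[18,0],x_scale=[1,.001]);print(r.x,r.fun.round(1))
for th,s in((17,0),(18,0),(18,.003),(20,0)): print(th,s,np.sqrt((f([th,s])**2).mean()).round(2),f([th,s]).round(1))
E
```

```text
[1.77212245e+01 6.17907073e-05] [ 0.1 -1.8 -0.5 -0.   3.2 -1.9 -0.2 -0.6  0.9  0.5  0.3  0.5]
17 0 1.29 [ 0.1 -1.4 -0.5  0.4  3.2 -2.1 -0.3 -0.8  0.9  0.9  0.3  0.9]
18 0 1.27 [ 0.1 -2.  -0.5 -0.2  3.2 -1.8 -0.2 -0.5  0.8  0.5  0.4  0.5]
18 0.003 1.86 [ 0.6 -2.6 -0.  -0.8  3.6 -2.3  0.2 -1.   0.8 -2.6  0.4 -2.6]
20 0 1.44 [ 0.2 -3.1 -0.4 -1.3  3.4 -1.2 -0.   0.1  0.6 -0.3  0.6 -0.3]
```

Run:
```python
from h import *
from rig import bot
s=bot.read_state();print(s["position"],s["time_s"])
p=rocked(np.array([[.057,0,.022]]),17.7,0)[0];print(p, rocked(np.array([[.057,0,.03]]),17.7,0)[0])
print(rel(s,*tgt(p[0],p[1],.0655,10.4)))
```

```text
[ 0.48363764 -0.17989464  0.18939551] 5.6333
[ 0.58949108 -0.16073058  0.07320054] [ 0.58709878 -0.16116965  0.08082183]
(array([-0.1075, -0.0005,  0.1239]), array([ 0.1 ,  0.03, -0.01]))
```

Call:
servo_tool(
  targets=[
    {"offset": [-0.036, 0, 0], "dr": [0, 0, 0]},
    {"offset": [-0.072, 0, 0], "dr": [0, 0, 0]},
    {"offset": [-0.1075, 0, 0.01], "dr": [0, 0, 0]},
    {"offset": [-0.1075, 0, 0.03], "dr": [0, 0, 0]},
    {"offset": [-0.1075, 0, 0.05], "dr": [0, 0, 0]},
    {"offset": [-0.1075, 0, 0.075], "dr": [0, 0, 0]},
    {"offset": [-0.1075, 0, 0.09], "dr": [0, 0, 0]},
    {"offset": [-0.1075, 0, 0.105], "dr": [0, 0, 0]},
    {"offset": [-0.1075, 0, 0.113], "dr": [0, 0, 0]},
    {"offset": [-0.1075, 0, 0.117], "dr": [0, 0, 0]},
    {"offset": [-0.1075, 0, 0.118], "dr": [0, 0, 0]},
    {"offset": [-0.1075, 0, 0.118], "dr": [0, 0, 0]},
    {"offset": [-0.1075, 0, 0.118], "dr": [0, 0, 0]},
  ],
  gripper=-1,
)

```text
time_s: 6.72
position: [0.5906, -0.161, 0.0723]
tcp_rot: [[-0.984, -0.18, 0.002], [-0.18, 0.984, 0.001], [-0.002, 0.001, -1.0]]
force: [0.4, -0.3, -0.8]
opening: 0.91
grasp_force: 0.0
```

Run:
```python
from h import *
from rig import bot,viewer
S=viewer.capture("scene")
cv2.imwrite("pics/c3.png",cv2.cvtColor(cv2.resize(S["color"][100:250,140:290],(600,600),interpolation=cv2.INTER_CUBIC),cv2.COLOR_RGB2BGR))
s=bot.read_state();print(s["position"],s["time_s"],s["opening"],s["force"])
print(rel(s,*tgt(.5895,-.1607,.0655,10.4)))
```

```text
[ 0.59067274 -0.16099319  0.07251651] 6.7667 0.9435089012416321 [-1.03344559 -0.64121396 -0.10048433]
(array([0.0011, 0.0005, 0.007 ]), array([ 0.02,  0.14, -0.01]))
```

View pics/c3.png

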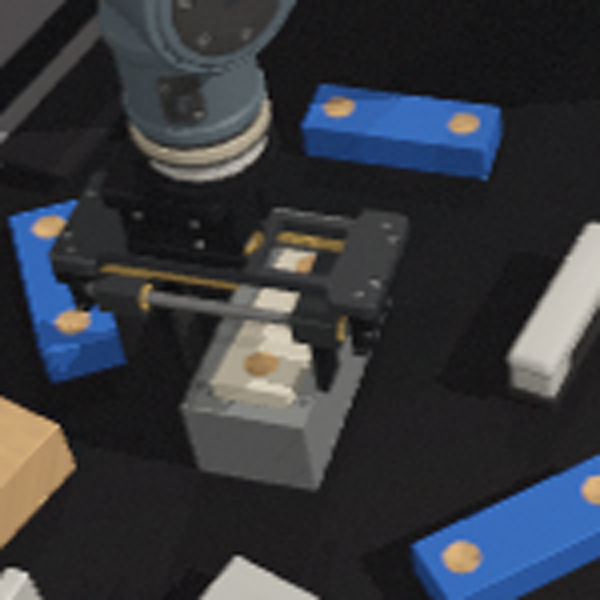

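The fingers straddle the raised end (bar end at crop (255,385), finger at (325,370)). I go down the last 6.5 mm and close.

Call:
servo_tool(
  targets=[
    {"offset": [0.001, 0.0005, 0.003], "dr": [0, 0, 0]},
    {"offset": [0.001, 0.0005, 0.0055], "dr": [0, 0, 0]},
    {"offset": [0.001, 0.0005, 0.0065], "dr": [0, 0, 0]},
    {"offset": [0.001, 0.0005, 0.0065], "dr": [0, 0, 0]},
  ],
)

```text
time_s: 7.1
position: [0.5888, -0.1603, 0.065]
tcp_rot: [[-0.984, -0.18, 0.001], [-0.18, 0.984, 0.002], [-0.001, 0.002, -1.0]]
force: [0.5, 0.7, 0.1]
opening: 0.994
grasp_force: 0.0
```

Call:
servo_tool(
  targets=[
    {"offset": [0, 0, 0], "dr": [0, 0, 0]},
    {"offset": [0, 0, 0], "dr": [0, 0, 0]},
    {"offset": [0, 0, 0], "dr": [0, 0, 0]},
    {"offset": [0, 0, 0], "dr": [0, 0, 0]},
    {"offset": [0, 0, 0], "dr": [0, 0, 0]},
    {"offset": [0, 0, 0], "dr": [0, 0, 0]},
    {"offset": [0, 0, 0], "dr": [0, 0, 0]},
    {"offset": [0, 0, 0], "dr": [0, 0, 0]},
  ],
  gripper=0.4,
)

```text
time_s: 7.77
position: [0.5891, -0.1604, 0.0652]
tcp_rot: [[-0.984, -0.18, 0.001], [-0.18, 0.984, 0.001], [-0.001, 0.001, -1.0]]
force: [0.4, 0.4, 0.6]
opening: 0.485
grasp_force: 0.0
```

Call:
servo_tool(
  targets=[
    {"offset": [0, 0, 0], "dr": [0, 0, 0]},
    {"offset": [0, 0, 0], "dr": [0, 0, 0]},
    {"offset": [0, 0, 0], "dr": [0, 0, 0]},
  ],
  gripper=1,
)

```text
time_s: 8.02
position: [0.589, -0.1604, 0.0652]
tcp_rot: [[-0.984, -0.18, 0.001], [-0.18, 0.984, 0.001], [-0.001, 0.001, -1.0]]
force: [0.4, -0.7, 0.8]
opening: 0.247
grasp_force: 0.0
```

Run:
```python
from h import *
from rig import bot,viewer
S=viewer.capture("scene");W=viewer.capture("wrist")
a=cv2.resize(S["color"][130:230,165:265],(400,400),interpolation=cv2.INTER_CUBIC)
b=cv2.resize(W["color"][100:320,170:390],(400,400),interpolation=cv2.INTER_CUBIC)
cv2.imwrite("pics/c4.png",cv2.cvtColor(np.hstack([a,b]),cv2.COLOR_RGB2BGR))
s=bot.read_state();print(s["position"],s["time_s"],s["opening"],s["force"],s["grasp_force"])
```

```text
[ 0.58902742 -0.16044075  0.06516038] 8.1167 0.15876227885415956 [-0.37750849  0.23060825 -0.56369386] 0.0
```

View pics/c4.png

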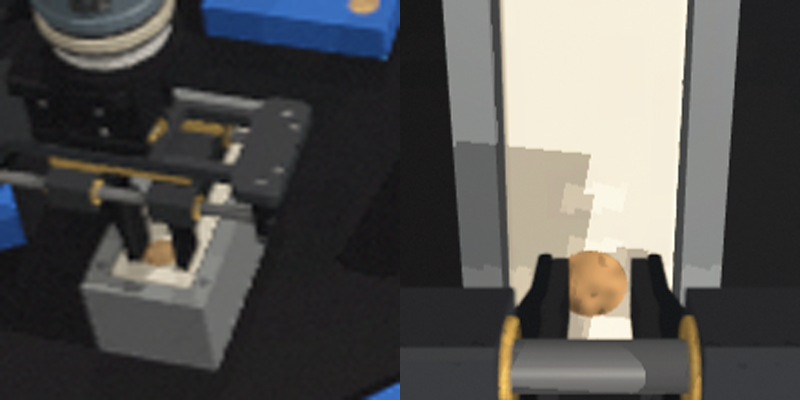

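I opened the gripper too late: the half-open fingers came down on the raised end and tipped the bar back level. In the wrist crop the fingers now stand around the far cork, over a flush bar. Nothing else was disturbed, so I lift off, press again, and this time open fully before approaching.

Call:
servo_tool(
  targets=[
    {"offset": [0, 0, -0.01], "dr": [0, 0, 0]},
    {"offset": [0, 0, -0.025], "dr": [0, 0, 0]},
    {"offset": [0.03, 0, -0.03], "dr": [0, 0, 0]},
    {"offset": [0.065, 0, -0.03], "dr": [0, 0, 0]},
    {"offset": [0.095, 0, -0.03], "dr": [0, 0, 0]},
    {"offset": [0.1065, 0, -0.025], "dr": [0, 0, 0]},
    {"offset": [0.1065, 0, -0.015], "dr": [0, 0, 0]},
    {"offset": [0.1065, 0, -0.008], "dr": [0, 0, 0]},
    {"offset": [0.1065, 0, -0.004], "dr": [0, 0, 0]},
    {"offset": [0.1065, 0, -0.002], "dr": [0, 0, 0]},
    {"offset": [0.1065, 0, 0], "dr": [0, 0, 0]},
  ],
  gripper=1,
)

```text
time_s: 9.03
position: [0.4854, -0.1796, 0.0645]
tcp_rot: [[-0.983, -0.181, 0.001], [-0.181, 0.983, 0.001], [-0.002, 0.001, -1.0]]
force: [0.1, -0.3, -0.6]
opening: 0.007
grasp_force: 0.0
```

Call:
servo_tool(
  targets=[
    {"offset": [0, 0, 0.002], "dr": [0, 0, 0]},
    {"offset": [0, 0, 0.004], "dr": [0, 0, 0]},
    {"offset": [0, 0, 0.006], "dr": [0, 0, 0]},
    {"offset": [0, 0, 0.008], "dr": [0, 0, 0]},
    {"offset": [0, 0, 0.009], "dr": [0, 0, 0]},
    {"offset": [0, 0, 0.01], "dr": [0, 0, 0]},
    {"offset": [0, 0, 0.011], "dr": [0, 0, 0]},
    {"offset": [0, 0, 0.012], "dr": [0, 0, 0]},
    {"offset": [0, 0, 0.012], "dr": [0, 0, 0]},
  ],
)

```text
time_s: 9.78
position: [0.4842, -0.1796, 0.0529]
tcp_rot: [[-0.984, -0.18, 0.001], [-0.18, 0.984, 0.002], [-0.001, 0.001, -1.0]]
force: [0.6, 0.3, -0.5]
opening: 0.007
grasp_force: 0.0
```

Call:
servo_tool(
  targets=[
    {"offset": [0, 0, 0.0005], "dr": [0, 0, 0]},
    {"offset": [0, 0, 0.001], "dr": [0, 0, 0]},
    {"offset": [0, 0, 0.0015], "dr": [0, 0, 0]},
    {"offset": [0, 0, 0.002], "dr": [0, 0, 0]},
    {"offset": [0, 0, 0.002], "dr": [0, 0, 0]},
  ],
)

```text
time_s: 10.2
position: [0.4845, -0.1797, 0.0512]
tcp_rot: [[-0.984, -0.18, 0.001], [-0.18, 0.984, 0.001], [-0.001, 0.001, -1.0]]
force: [-0.7, -0.5, 1.4]
opening: 0.003
grasp_force: 1.0
```

Call:
servo_tool(
  targets=[
    {"offset": [0, 0, 0.0007], "dr": [0, 0, 0]},
    {"offset": [0, 0, 0.0007], "dr": [0, 0, 0]},
  ],
)

```text
time_s: 10.37
position: [0.4845, -0.1797, 0.0509]
tcp_rot: [[-0.984, -0.18, 0.001], [-0.18, 0.984, 0.001], [-0.002, 0.001, -1.0]]
force: [-0.8, 0.3, 5.3]
opening: 0.013
grasp_force: 3.0
```

It has bottomed again at the same height. I retract slowly, then open fully while above the low end.

Call:
servo_tool(
  targets=[
    {"offset": [0, 0, -0.001], "dr": [0, 0, 0]},
    {"offset": [0, 0, -0.003], "dr": [0, 0, 0]},
    {"offset": [0, 0, -0.008], "dr": [0, 0, 0]},
    {"offset": [0, 0, -0.015], "dr": [0, 0, 0]},
    {"offset": [0, 0, -0.03], "dr": [0, 0, 0]},
    {"offset": [0, 0, -0.055], "dr": [0, 0, 0]},
    {"offset": [0, 0, -0.08], "dr": [0, 0, 0]},
    {"offset": [0, 0, -0.085], "dr": [0, 0, 0]},
  ],
)

```text
time_s: 11.03
position: [0.4863, -0.1809, 0.1391]
tcp_rot: [[-0.984, -0.181, 0.007], [-0.181, 0.984, -0.002], [-0.006, -0.004, -1.0]]
force: [0.2, -0.5, 0.5]
opening: 0.007
grasp_force: 0.0
```

Call:
servo_tool(
  targets=[
    {"offset": [0, 0, 0], "dr": [0, 0, 0]},
    {"offset": [0, 0, 0], "dr": [0, 0, 0]},
    {"offset": [0, 0, 0], "dr": [0, 0, 0]},
    {"offset": [0, 0, 0], "dr": [0, 0, 0]},
    {"offset": [0, 0, 0], "dr": [0, 0, 0]},
    {"offset": [0, 0, 0], "dr": [0, 0, 0]},
    {"offset": [0, 0, 0], "dr": [0, 0, 0]},
    {"offset": [0, 0, 0], "dr": [0, 0, 0]},
    {"offset": [0, 0, 0], "dr": [0, 0, 0]},
    {"offset": [0, 0, 0], "dr": [0, 0, 0]},
    {"offset": [0, 0, 0], "dr": [0, 0, 0]},
    {"offset": [0, 0, 0], "dr": [0, 0, 0]},
    {"offset": [0, 0, 0], "dr": [0, 0, 0]},
    {"offset": [0, 0, 0], "dr": [0, 0, 0]},
  ],
  gripper=-1,
)

```text
time_s: 12.2
position: [0.4842, -0.1797, 0.1354]
tcp_rot: [[-0.984, -0.18, 0.001], [-0.18, 0.984, 0.001], [-0.001, 0.001, -1.0]]
force: [0.2, -0.1, -0.4]
opening: 0.964
grasp_force: 0.0
```

```bash
cat >> h.py <<'E'
def corks(c,box):
    "orange cork centroids (px) inside box x0,y0,x1,y1"
    h=cv2.cvtColor(c["color"],cv2.COLOR_RGB2HSV);m=cv2.inRange(h,(8,70,70),(25,255,255));k=np.zeros_like(m);x0,y0,x1,y1=box;k[y0:y1,x0:x1]=1
    n,_,st,ce=cv2.connectedComponentsWithStats(m*k);return [(ce[i].round(2),st[i,4]) for i in range(1,n) if st[i,4]>8]
E
python3 - <<'E'
from h import *
from rig import bot,viewer
S0=pickle.load(open("cap0.pkl","rb"))["scene"];S1=pickle.load(open("c2.pkl","rb"))[0];S=viewer.capture("scene");pickle.dump(S,open("c5.pkl","wb"))
for c in(S0,S1,S): print(corks(c,(185,150,225,205)))
C=np.array([[.047,0,.032],[-.047,0,.032]])
for th in(0,15,17.7): print(th,proj(S,rocked(C,th,0)).round(1))
s=bot.read_state();print(s["position"],s["time_s"],s["opening"],s["force"],s["grasp_force"])
print(rel(s,*tgt(.5895,-.1606,s["position"][2],10.4)))
E
```

```text
[(array([216.62, 165.6 ]), np.int32(40)), (array([204.74, 192.91]), np.int32(47))]
[(array([218.37, 167.67]), np.int32(27)), (array([205.37, 185.63]), np.int32(30))]
[(array([218.5, 167.5]), np.int32(28)), (array([205.23, 185.57]), np.int32(30))]
0 [[205.5 192.5]
 [217.1 165.8]]
15 [[206.  186.4]
 [218.5 167.3]]
17.7 [[206.2 185.3]
 [218.7 167.7]]
[ 0.4842274  -0.17972962  0.13539375] 12.25 0.9777772848674402 [-0.08126606 -0.32480377  0.60738331] 0.0
(array([-1.07e-01, -2.00e-04,  1.00e-04]), array([ 0.07,  0.07, -0.01]))
```

The bar stays rocked at about 17° (cork row 185.6, against 192.9 when level), and the gripper is fully open. I approach now.

Call:
servo_tool(
  targets=[
    {"offset": [-0.036, 0, 0], "dr": [0, 0, 0]},
    {"offset": [-0.072, 0, 0], "dr": [0, 0, 0]},
    {"offset": [-0.1, 0, 0], "dr": [0, 0, 0]},
    {"offset": [-0.107, 0, 0], "dr": [0, 0, 0]},
    {"offset": [-0.107, 0, 0], "dr": [0, 0, 0]},
    {"offset": [-0.107, 0, 0.02], "dr": [0, 0, 0]},
    {"offset": [-0.107, 0, 0.038], "dr": [0, 0, 0]},
    {"offset": [-0.107, 0, 0.052], "dr": [0, 0, 0]},
    {"offset": [-0.107, 0, 0.062], "dr": [0, 0, 0]},
    {"offset": [-0.107, 0, 0.066], "dr": [0, 0, 0]},
    {"offset": [-0.107, 0, 0.068], "dr": [0, 0, 0]},
    {"offset": [-0.107, 0, 0.0695], "dr": [0, 0, 0]},
    {"offset": [-0.107, 0, 0.0695], "dr": [0, 0, 0]},
    {"offset": [-0.107, 0, 0.0695], "dr": [0, 0, 0]},
  ],
  gripper=-1,
)

```text
time_s: 13.42
position: [0.5899, -0.1606, 0.0667]
tcp_rot: [[-0.984, -0.18, 0.002], [-0.18, 0.984, 0.001], [-0.002, 0.0, -1.0]]
force: [0.1, -0.9, -0.3]
opening: 1.001
grasp_force: 0.0
```

Run:
```python
from h import *
from rig import bot,viewer
print(corks(viewer.capture("scene"),(185,150,225,205)))
s=bot.read_state();print(s["position"],s["time_s"],s["opening"],s["force"],s["grasp_force"])
```

```text
[(array([204.12, 161.82]), np.int32(17)), (array([217.23, 161.42]), np.int32(43)), (array([217.5, 167.5]), np.int32(22)), (array([191.41, 171.5 ]), np.int32(22)), (array([205.12, 185.74]), np.int32(34))]
[ 0.58998437 -0.16058433  0.06676326] 13.4667 1.002339845942968 [ 1.01162645 -0.41795629 -1.22848298] 0.0
```

Still rocked (cork at (205.1,185.7)), with the fingers clear of the bar. I close gently, lowering 1 mm.

Call:
servo_tool(
  targets=[
    {"offset": [0, 0, 0.001], "dr": [0, 0, 0]},
    {"offset": [0, 0, 0.001], "dr": [0, 0, 0]},
    {"offset": [0, 0, 0.001], "dr": [0, 0, 0]},
    {"offset": [0, 0, 0.001], "dr": [0, 0, 0]},
    {"offset": [0, 0, 0.001], "dr": [0, 0, 0]},
    {"offset": [0, 0, 0.001], "dr": [0, 0, 0]},
    {"offset": [0, 0, 0.001], "dr": [0, 0, 0]},
    {"offset": [0, 0, 0.001], "dr": [0, 0, 0]},
    {"offset": [0, 0, 0.001], "dr": [0, 0, 0]},
    {"offset": [0, 0, 0.001], "dr": [0, 0, 0]},
  ],
  gripper=1,
)

```text
time_s: 14.3
position: [0.5899, -0.1608, 0.0651]
tcp_rot: [[-0.984, -0.18, 0.002], [-0.18, 0.984, 0.001], [-0.002, 0.0, -1.0]]
force: [-0.0, -2.4, 0.2]
opening: 0.567
grasp_force: 30.0
```

Gripped at 49 mm with 30 N. I lift straight up, slowly at first.

Call:
servo_tool(
  targets=[
    {"offset": [0, 0, -0.002], "dr": [0, 0, 0]},
    {"offset": [0, 0, -0.005], "dr": [0, 0, 0]},
    {"offset": [0, 0, -0.009], "dr": [0, 0, 0]},
    {"offset": [0, 0, -0.014], "dr": [0, 0, 0]},
    {"offset": [0, 0, -0.02], "dr": [0, 0, 0]},
    {"offset": [0, 0, -0.026], "dr": [0, 0, 0]},
    {"offset": [0, 0, -0.032], "dr": [0, 0, 0]},
    {"offset": [0, 0, -0.038], "dr": [0, 0, 0]},
  ],
)

```text
time_s: 14.97
position: [0.5892, -0.1595, 0.1038]
tcp_rot: [[-0.984, -0.18, 0.0], [-0.18, 0.984, 0.003], [-0.001, 0.003, -1.0]]
force: [-0.0, 0.7, -2.9]
opening: 0.572
grasp_force: 30.0
```

Call:
servo_tool(
  targets=[
    {"offset": [0, 0, -0.007], "dr": [0, 0, 0]},
    {"offset": [0, 0, -0.015], "dr": [0, 0, 0]},
    {"offset": [0, 0, -0.025], "dr": [0, 0, 0]},
    {"offset": [0, 0, -0.036], "dr": [0, 0, 0]},
    {"offset": [0, 0, -0.048], "dr": [0, 0, 0]},
    {"offset": [0, 0, -0.06], "dr": [0, 0, 0]},
    {"offset": [0, 0, -0.072], "dr": [0, 0, 0]},
    {"offset": [0, 0, -0.084], "dr": [0, 0, 0]},
    {"offset": [0, 0, -0.093], "dr": [0, 0, 0]},
    {"offset": [0, 0, -0.098], "dr": [0, 0, 0]},
    {"offset": [0, 0, -0.1], "dr": [0, 0, 0]},
    {"offset": [0, 0, -0.1], "dr": [0, 0, 0]},
  ],
)

```text
time_s: 15.97
position: [0.5895, -0.1605, 0.2035]
tcp_rot: [[-0.984, -0.18, 0.002], [-0.18, 0.984, 0.001], [-0.002, 0.001, -1.0]]
force: [-0.1, -0.2, -3.3]
opening: 0.572
grasp_force: 30.0
```

Run:
```python
from h import *
from rig import bot,viewer
d={n:viewer.capture(n) for n in("scene","top","wrist")};pickle.dump(d,open("c6.pkl","wb"))
S,W=d["scene"],d["wrist"]
a=cv2.resize(S["color"][80:230,140:290],(400,400),interpolation=cv2.INTER_CUBIC)
b=cv2.resize(W["color"][20:320,130:430],(400,400),interpolation=cv2.INTER_CUBIC)
cv2.imwrite("pics/c6.png",cv2.cvtColor(np.hstack([a,b]),cv2.COLOR_RGB2BGR))
s=bot.read_state();print(s["position"],s["time_s"],s["opening"],s["force"],s["moment"],s["grasp_force"])
```

```text
[ 0.5888776  -0.16027288  0.20216377] 16.1167 0.5723829392888187 [-0.12567879  1.06908239 -2.8745428 ] [ 0.08476273 -0.13029099  0.04730759] 29.949950873851776
```

View pics/c6.png

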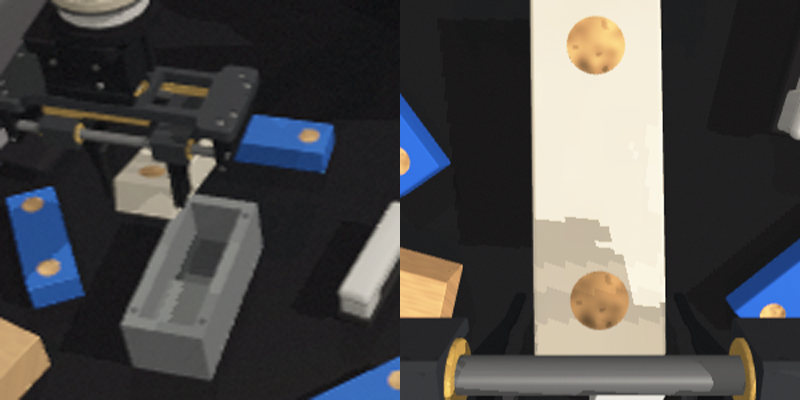

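The bar is out and held by its raised end; the wrist crop shows corks at (596,45) and (599,300). I now compute its tilt in the hand, using cork pixels measured across the cameras.

Run:
```python
from h import *
from rig import bot
d0=pickle.load(open("cap0.pkl","rb"));d=pickle.load(open("c6.pkl","rb"));W,S,T=d["wrist"],d["scene"],d["top"]
s=bot.read_state()
print("W",corks(W,(250,0,320,270)),"S",corks(S,(180,120,230,160)))
# cork spacing from level start
ct=corks(d0["top"],(330,180,360,240));cs=corks(d0["scene"],(185,150,225,205));print(ct,cs)
def bp(b,p,pos,R):  # bar in tool: tilt p0, centre offset p1 (tool -x), p2 (z): underside centre, p3 y, p4 yaw
    Rb=DOWN@Rz(p[4])@Ro.from_euler('y',-p[0],degrees=True).as_matrix()
    return (b@Rb.T+[p[1],p[3],p[2]])@R.T+pos
# no-slip prediction
g=np.array([.5899,-.1608,.0651]);Rg=tgt(0,0,0,10.4)[1]
o=Rg.T@(rocked(np.zeros((1,3)),17.2,0)[0]-g);print("no-slip origin in tool",o.round(4))
w=np.array([x[0] for x in corks(W,(250,0,320,270)) if x[1]>150])[:2];w=w[np.argsort(-w[:,1])]
C=np.array([[.047,0,.032],[-.047,0,.032]])
for t in(14,17.2,20,25): 
    # rotate about grip point (bar u=57,z=22)
    gp=np.array([.057,0,.022]);base=[17.2,o[0],o[2],o[1],0]
    G=bp(gp[None],base,np.zeros(3),np.eye(3))[0]
    Rb=DOWN@Ro.from_euler('y',-t,degrees=True).as_matrix();oo=G-Rb@gp
    p=[t,oo[0],oo[2],oo[1],0];print(t,oo.round(4),proj(W,bp(C,p,s["position"],s["tcp_rot"])).round(1),proj(S,bp(C,p,s["position"],s["tcp_rot"])).round(1))
print(w)
```

```text
W [(array([276.45,  53.34]), np.int32(1515)), (array([279.27, 245.02]), np.int32(1548))] S [(array([187.33, 124.67]), np.int32(36)), (array([210.61, 135.39]), np.int32(18)), (array([196.62, 143.86]), np.int32(37))]
[(array([342.14, 193.2 ]), np.int32(44)), (array([348.77, 224.98]), np.int32(47))] [(array([216.62, 165.6 ]), np.int32(40)), (array([204.74, 192.91]), np.int32(47))]
no-slip origin in tool [0.048  0.0001 0.0302]
14 [0.05   0.0001 0.0275] [[279.  247.5]
 [278.8  52.3]] [[196.9 143.7]
 [211.4 125. ]]
17.2 [0.048  0.0001 0.0302] [[279.  246.2]
 [278.8  56.2]] [[197.  143.8]
 [211.6 127.2]]
20 [0.0461 0.0001 0.0325] [[279.  245.1]
 [278.8  60. ]] [[197.1 143.9]
 [211.8 129.1]]
25 [0.0424 0.0001 0.0364] [[279.  243.2]
 [278.9  67.3]] [[197.3 144.2]
 [212.  132.7]]
[[279.27 245.02]
 [276.45  53.34]]
```

There is no slip in hand: tilt is about 17.5° and in-hand yaw about +0.8°. Next I go to a hover beside the stack with the bar level, and re-measure the stack from there.

```bash
cat >> h.py <<'E'
O=np.array([.048,.0001,.0302]);TH=17.5;YH=.8
def place(P,yaw,th=None,yh=None):
    "TCP pose that puts the bar's underside centre level at P"
    R=Rz(yaw)@Ro.from_euler('y',TH if th is None else th,degrees=True).as_matrix()@Rz(-(YH if yh is None else yh))@DOWN
    return np.array(P)-R@O,R
E
python3 - <<'E'
from h import *
from rig import bot
s=bot.read_state()
d0=pickle.load(open("cap0.pkl","rb"))
for n,b in(("top",(195,195,240,255)),("scene",(330,190,395,250))): print(n,corks(d0[n],b))
p,R=place([.51,.10,.16],-22.05);print(p,R.round(3));o,r=rel(s,p,R);print(o,r)
for k in(.1,.3,.5,.7,.9): print(k,(o*k).round(3),(r*k).round(1))
E
```

```text
top [(array([221.88, 211.12]), np.int32(43)), (array([224.5, 227.3]), np.int32(10)), (array([218.04, 243.36]), np.int32(25)), (array([209.64, 241.18]), np.int32(45))]
scene [(array([374.98, 201.35]), np.int32(48)), (array([350.07, 224.04]), np.int32(54))]
[0.5605526  0.07869314 0.1743702 ] [[-0.879  0.388 -0.279]
 [ 0.371  0.922  0.113]
 [ 0.301 -0.004 -0.954]]
[-0.0152  0.2401  0.0283] [-4.71 17.02 33.  ]
0.1 [-0.002  0.024  0.003] [-0.5  1.7  3.3]
0.3 [-0.005  0.072  0.008] [-1.4  5.1  9.9]
0.5 [-0.008  0.12   0.014] [-2.4  8.5 16.5]
0.7 [-0.011  0.168  0.02 ] [-3.3 11.9 23.1]
0.9 [-0.014  0.216  0.025] [-4.2 15.3 29.7]
```

Call:
servo_tool(
  targets=[
    {"offset": [-0.001, 0.01, 0.001], "dr": [-0.2, 0.7, 1.3]},
    {"offset": [-0.002, 0.024, 0.003], "dr": [-0.5, 1.7, 3.3]},
    {"offset": [-0.003, 0.042, 0.005], "dr": [-0.8, 3.0, 5.8]},
    {"offset": [-0.004, 0.06, 0.007], "dr": [-1.2, 4.3, 8.3]},
    {"offset": [-0.005, 0.08, 0.009], "dr": [-1.6, 5.7, 11]},
    {"offset": [-0.006, 0.1, 0.012], "dr": [-2, 7.1, 13.8]},
    {"offset": [-0.008, 0.12, 0.014], "dr": [-2.4, 8.5, 16.5]},
    {"offset": [-0.009, 0.14, 0.016], "dr": [-2.7, 9.9, 19.3]},
    {"offset": [-0.01, 0.16, 0.019], "dr": [-3.1, 11.3, 22]},
    {"offset": [-0.011, 0.18, 0.021], "dr": [-3.5, 12.8, 24.8]},
    {"offset": [-0.013, 0.2, 0.024], "dr": [-3.9, 14.2, 27.5]},
    {"offset": [-0.014, 0.216, 0.025], "dr": [-4.2, 15.3, 29.7]},
    {"offset": [-0.015, 0.23, 0.027], "dr": [-4.5, 16.3, 31.6]},
    {"offset": [-0.015, 0.238, 0.028], "dr": [-4.7, 16.9, 32.7]},
    {"offset": [-0.015, 0.24, 0.028], "dr": [-4.7, 17, 33]},
    {"offset": [-0.015, 0.24, 0.028], "dr": [-4.7, 17, 33]},
    {"offset": [-0.015, 0.24, 0.028], "dr": [-4.7, 17, 33]},
  ],
)

```text
time_s: 17.53
position: [0.561, 0.0778, 0.175]
tcp_rot: [[-0.879, 0.387, -0.277], [0.371, 0.922, 0.111], [0.298, -0.005, -0.955]]
force: [-0.6, -0.2, -2.6]
opening: 0.568
grasp_force: 30.0
```

Run:
```python
from h import *
from rig import bot,viewer
d={n:viewer.capture(n) for n in("scene","top","wrist")}
s=bot.read_state();print(s["position"],s["time_s"],s["opening"],s["force"],s["moment"],s["grasp_force"])
d["s"]=s;pickle.dump(d,open("c7.pkl","wb"))
K=np.array([[.048,0,.032],[-.048,0,.032]])
for n in("scene","top","wrist"):
    print(n,"stack pred",proj(d[n],K@Rz(-22.05).T+[.4978,.217,.03]).round(1),"bar pred",proj(d[n],(K@(DOWN@Rz(YH)@Ro.from_euler('y',-TH,degrees=True).as_matrix()).T+O)@s["tcp_rot"].T+s["position"]).round(1))
    print([c for c in corks(d[n],(0,0,560,420)) if c[1]<3000])
```

```text
[0.56113144 0.07758615 0.17536528] 17.6833 0.5675239148964794 [-0.45775256  0.56044868 -2.42087084] [-0.1592878  -0.47166676  0.00891099] 29.95297282934189
scene stack pred [[351.1 223.9]
 [375.8 201. ]] bar pred [[303.8 175.1]
 [333.  152.5]]
[(array([103.14,  32.48]), np.int32(303)), (array([290.54,  34.15]), np.int32(338)), (array([369.15,  49.98]), np.int32(217)), (array([224.5, 126.5]), np.int32(22)), (array([255.3, 130.4]), np.int32(20)), (array([332.98, 152.89]), np.int32(53)), (array([151.85, 156.23]), np.int32(26)), (array([297.12, 158.55]), np.int32(33)), (array([313.53, 161.65]), np.int32(34)), (array([272.63, 164.32]), np.int32(19)), (array([157.79, 179.97]), np.int32(33)), (array([120.48, 213.88]), np.int32(2672)), (array([303.92, 189.08]), np.int32(12)), (array([374.98, 201.35]), np.int32(48)), (array([289.53, 222.07]), np.int32(43)), (array([350.07, 224.04]), np.int32(54)), (array([254.92, 238.96]), np.int32(48)), (array([245.63, 286.72]), np.int32(1506)), (array([362.18, 309.68]), np.int32(38))]
top stack pred [[222.1 210.8]
 [210.1 240.9]] bar pred [[258.5 203.3]
 [2
[... 154 characters left out ...]
, 181.87]), np.int32(70)), (array([392.5 , 198.83]), np.int32(36)), (array([221.4 , 211.05]), np.int32(42)), (array([415.06, 221.34]), np.int32(35)), (array([209.4 , 241.19]), np.int32(42)), (array([373.76, 284.97]), np.int32(37)), (array([342.69, 291.49]), np.int32(35)), (array([548.62, 388.99]), np.int32(1265)), (array([292.7 , 401.11]), np.int32(100))]
wrist stack pred [[396.  164.3]
 [394.4  57. ]] bar pred [[279.1 249.1]
 [276.5  55.2]]
[(array([276.46,  53.52]), np.int32(1510)), (array([393.48,  58.28]), np.int32(470)), (array([394.55, 165.07]), np.int32(473)), (array([279.23, 245.05]), np.int32(1536)), (array([170.48, 301.4 ]), np.int32(640)), (array([388.5 , 301.27]), np.int32(627))]
```

Run:
```python
from h import *
from rig import bot
d=pickle.load(open("c7.pkl","rb"));s=d["s"];W,S,T=d["wrist"],d["scene"],d["top"]
h=.0479;Kx=np.array([[h,0],[-h,0]])
ws=np.array([[394.55,165.07],[393.48,58.28]]);ss=np.array([[350.07,224.04],[374.98,201.35]]);ts=np.array([[221.4,211.05],[209.4,241.19]])
for n,o in(("all",[(W,Kx,ws),(S,Kx,ss),(T,Kx,ts)]),("wrist",[(W,Kx,ws)]),("s+t",[(S,Kx,ss),(T,Kx,ts)])): print(n,[np.round(v,4) for v in fit(o,.062,[.498,.217,-22])])
wb=np.array([[279.23,245.05],[276.46,53.52]]);sb=np.array([332.98,152.89]);gp=np.array([.057,0,.022])
K=np.array([[h,0,.032],[-h,0,.032]])
R0=DOWN@Rz(.8)@Ro.from_euler('y',-17.2,degrees=True).as_matrix();G=R0@gp+O
def pose(p):
    Rb=DOWN@Rz(p[1])@Ro.from_euler('y',-p[0],degrees=True).as_matrix();return Rb,G+[p[2]/1e3,p[3]/1e3,0]-Rb@gp
def f(p):
    Rb,o=pose(p);X=(K@Rb.T+o)@s["tcp_rot"].T+s["position"]
    return np.r_[(proj(W,X)-wb).ravel()*.5,(proj(S,X[1:])-sb).ravel(),(p[0]-17.5)*.5,p[2]*.3]
r=least_squares(f,[17.5,.8,0,0]);print(r.x.round(2),pose(r.x)[1].round(4),r.fun.round(2))
```

```text
all [array([  0.4982,   0.2158, -22.3201]), np.float64(1.1289), np.float64(0.521)]
wrist [array([  0.4982,   0.2156, -22.331 ]), np.float64(0.1583), np.float64(0.1119)]
s+t [array([  0.4982,   0.2167, -22.2877]), np.float64(0.8436), np.float64(0.5814)]
[18.35  0.89  1.6   0.07] [0.0488 0.0001 0.0312] [ 0.    0.34 -0.07  0.01  0.35 -0.24  0.42  0.48]
```

```bash
sed -i 's/^O=.*/O=np.array([.0487,.0001,.0310]);TH=18.2;YH=.87/' h.py
python3 - <<'E'
from h import *
from rig import bot
s=bot.read_state()
for z in(.16,.075): print(z,*rel(s,*place([.4982,.2158,z],-22.33)))
E
```

```text
0.16 [0.053  0.1026 0.0172] [-0.09  0.86  0.3 ]
0.075 [0.0277 0.103  0.0984] [-0.09  0.86  0.3 ]
```

Call:
servo_tool(
  targets=[
    {"offset": [0.006, 0.01, 0.002], "dr": [0, 0.2, 0.1]},
    {"offset": [0.014, 0.027, 0.005], "dr": [0, 0.4, 0.2]},
    {"offset": [0.024, 0.046, 0.008], "dr": [0, 0.6, 0.3]},
    {"offset": [0.034, 0.065, 0.011], "dr": [-0.1, 0.9, 0.3]},
    {"offset": [0.044, 0.084, 0.014], "dr": [-0.1, 0.9, 0.3]},
    {"offset": [0.05, 0.097, 0.017], "dr": [-0.1, 0.9, 0.3]},
    {"offset": [0.052, 0.1025, 0.021], "dr": [-0.1, 0.9, 0.3]},
    {"offset": [0.049, 0.103, 0.03], "dr": [-0.1, 0.9, 0.3]},
    {"offset": [0.045, 0.103, 0.043], "dr": [-0.1, 0.9, 0.3]},
    {"offset": [0.041, 0.103, 0.056], "dr": [-0.1, 0.9, 0.3]},
    {"offset": [0.037, 0.103, 0.069], "dr": [-0.1, 0.9, 0.3]},
    {"offset": [0.033, 0.103, 0.081], "dr": [-0.1, 0.9, 0.3]},
    {"offset": [0.03, 0.103, 0.091], "dr": [-0.1, 0.9, 0.3]},
    {"offset": [0.028, 0.103, 0.097], "dr": [-0.1, 0.9, 0.3]},
    {"offset": [0.0277, 0.103, 0.0984], "dr": [-0.1, 0.9, 0.3]},
    {"offset": [0.0277, 0.103, 0.0984], "dr": [-0.1, 0.9, 0.3]},
    {"offset": [0.0277, 0.103, 0.0984], "dr": [-0.1, 0.9, 0.3]},
  ],
)

```text
time_s: 19.1
position: [0.5497, 0.1944, 0.0896]
tcp_rot: [[-0.873, 0.393, -0.289], [0.374, 0.92, 0.119], [0.313, -0.004, -0.95]]
force: [-0.2, -0.4, -2.3]
opening: 0.573
grasp_force: 30.0
```

Run:
```python
from h import *
from rig import bot,viewer
d={n:viewer.capture(n) for n in("scene","top","wrist")}
s=bot.read_state();print(s["position"],s["time_s"],s["opening"],s["force"],s["grasp_force"]);d["s"]=s;pickle.dump(d,open("c8.pkl","wb"))
print(rel(s,*place([.4982,.2158,.062],-22.33)))
K=np.array([[.0479,0,.032],[-.0479,0,.032]])
for n,b in(("scene",(320,150,400,260)),("top",(190,180,250,260))):
    print(n,proj(d[n],K@Rz(-22.33).T+[.4982,.2158,.075]).round(1),corks(d[n],b))
a=cv2.resize(d["scene"]["color"][160:260,310:410],(400,400),interpolation=cv2.INTER_CUBIC)
b=cv2.resize(d["wrist"]["color"][0:300,130:430],(400,400),interpolation=cv2.INTER_CUBIC)
cv2.imwrite("pics/c8.png",cv2.cvtColor(np.hstack([a,b]),cv2.COLOR_RGB2BGR))
```

```text
[0.54979061 0.1946158  0.08996043] 19.25 0.5714703336351263 [ 0.5888691  -0.3099166  -2.59560176] 29.953250885009766
(array([-0.0045, -0.0008,  0.013 ]), array([0.05, 0.01, 0.05]))
scene [[353.1 212. ]
 [378.7 188.9]] [(array([378.83, 188.96]), np.int32(52)), (array([351.25, 201.66]), np.int32(32)), (array([367.76, 204.69]), np.int32(29)), (array([326.79, 204.5 ]), np.int32(14)), (array([353.  , 210.78]), np.int32(27)), (array([359.  , 229.35]), np.int32(17))]
top [[220.  210.1]
 [207.4 241.2]] [(array([228.71, 188.  ]), np.int32(14))]
```

View pics/c8.png

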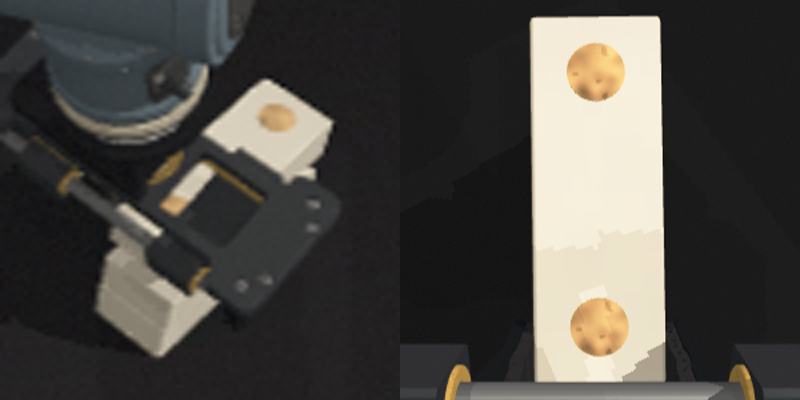

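Scene crop: the held bar is level above the stack, with its tail cork at (378.8,189.0) px against a predicted (378.7,188.9). The wrist crop shows the bar held straight. I lower it.

Call:
servo_tool(
  targets=[
    {"offset": [-0.001, -0.0003, 0.003], "dr": [0, 0, 0]},
    {"offset": [-0.0022, -0.0006, 0.006], "dr": [0, 0, 0]},
    {"offset": [-0.0032, -0.0008, 0.009], "dr": [0, 0, 0]},
    {"offset": [-0.004, -0.0008, 0.0115], "dr": [0, 0, 0]},
    {"offset": [-0.0042, -0.0008, 0.012], "dr": [0, 0, 0]},
    {"offset": [-0.0042, -0.0008, 0.012], "dr": [0, 0, 0]},
  ],
)

```text
time_s: 19.75
position: [0.5488, 0.1936, 0.0761]
tcp_rot: [[-0.872, 0.393, -0.291], [0.374, 0.92, 0.119], [0.314, -0.005, -0.949]]
force: [-0.2, -1.0, -3.4]
opening: 0.571
grasp_force: 30.0
```

Call:
servo_tool(
  targets=[
    {"offset": [-0.0002, 0, 0.0005], "dr": [0, 0, 0]},
    {"offset": [-0.0003, 0, 0.001], "dr": [0, 0, 0]},
    {"offset": [-0.0003, 0, 0.001], "dr": [0, 0, 0]},
  ],
)

```text
time_s: 20.0
position: [0.5491, 0.1937, 0.0754]
tcp_rot: [[-0.873, 0.393, -0.29], [0.374, 0.92, 0.119], [0.314, -0.004, -0.95]]
force: [0.8, 0.3, -3.0]
opening: 0.572
grasp_force: 30.0
```

Call:
servo_tool(
  targets=[
    {"offset": [-0.0002, 0, 0.0005], "dr": [0, 0, 0]},
    {"offset": [-0.0003, 0, 0.001], "dr": [0, 0, 0]},
    {"offset": [-0.0003, 0, 0.001], "dr": [0, 0, 0]},
  ],
)

```text
time_s: 20.25
position: [0.5491, 0.1937, 0.0744]
tcp_rot: [[-0.873, 0.393, -0.29], [0.374, 0.92, 0.119], [0.313, -0.004, -0.95]]
force: [-0.1, 0.3, -2.6]
opening: 0.571
grasp_force: 30.0
```

Run:
```python
from h import *
from rig import bot
s=bot.read_state();R=s["tcp_rot"];X=s["position"]+R@O
print(s["position"],X,s["force"],s["moment"]); print(rel(s,*place([.4982,.2158,.06],-22.33)))
```

```text
[0.54914254 0.19366319 0.0744043 ] [0.49769561 0.21568462 0.06022791] [-0.13019906  0.31353312 -2.64567345] [-0.19591851 -0.50414766  0.04451903]
(array([-0.0004,  0.0003,  0.    ]), array([ 0.02, -0.07,  0.03]))
```

Call:
servo_tool(
  targets=[
    {"offset": [-0.0003, 0, 0.0004], "dr": [0, 0, 0]},
    {"offset": [-0.0004, 0, 0.0007], "dr": [0, 0, 0]},
    {"offset": [-0.0004, 0, 0.0007], "dr": [0, 0, 0]},
  ],
)

```text
time_s: 20.5
position: [0.5492, 0.1937, 0.0743]
tcp_rot: [[-0.873, 0.393, -0.29], [0.374, 0.92, 0.12], [0.314, -0.004, -0.949]]
force: [-0.9, 0.1, 2.1]
opening: 0.572
grasp_force: 30.0
```

Call:
servo_tool(
  targets=[
    {"offset": [-0.0001, 0, 0.0004], "dr": [0, 0, 0]},
    {"offset": [-0.0002, 0, 0.0006], "dr": [0, 0, 0]},
    {"offset": [-0.0002, 0, 0.0006], "dr": [0, 0, 0]},
  ],
)

```text
time_s: 20.75
position: [0.5492, 0.1937, 0.0742]
tcp_rot: [[-0.873, 0.393, -0.29], [0.374, 0.92, 0.12], [0.314, -0.004, -0.949]]
force: [-2.5, -1.2, 6.5]
opening: 0.573
grasp_force: 30.0
```

Run:
```python
from h import *
from rig import bot
s=bot.read_state();dF=s["force"]-[-.1,.1,-2.7];dM=s["moment"]-[-.19,-.50,.04]
print(s["force"],s["moment"],dF,dM)
a=Rz(-22.33)[:,0];y=Rz(-22.33)[:,1]
# vertical force at r=(d*a): M = r x F -> M.y' = -d*Fz
print("dist along bar x of contact from moment ref:",-(dM@y)/dF[2], "across:",(dM@a)/dF[2])
```

```text
[-2.50171371 -1.18602477  6.49996855] [0.02296715 0.08612209 0.0327379 ] [-2.40171371 -1.28602477  9.19996855] [ 0.21296715  0.58612209 -0.0072621 ]
dist along bar x of contact from moment ref: -0.0677267731236735 across: -0.0027929021711841293
```

The bar rests on the stack: the load transferred, and the contact centre is near mid-bar. I ease off the press, then open.

Call:
servo_tool(
  targets=[
    {"offset": [0.0001, 0, -0.0005], "dr": [0, 0, 0]},
    {"offset": [0.0001, 0, -0.0006], "dr": [0, 0, 0]},
  ],
)

```text
time_s: 20.92
position: [0.5492, 0.1937, 0.0743]
tcp_rot: [[-0.873, 0.393, -0.29], [0.374, 0.92, 0.12], [0.314, -0.004, -0.95]]
force: [-0.9, -0.9, 4.4]
opening: 0.57
grasp_force: 30.0
```

Call:
servo_tool(
  targets=[
    {"offset": [0, 0, 0], "dr": [0, 0, 0]},
    {"offset": [0, 0, 0], "dr": [0, 0, 0]},
    {"offset": [0, 0, 0], "dr": [0, 0, 0]},
    {"offset": [0, 0, 0], "dr": [0, 0, 0]},
    {"offset": [0, 0, 0], "dr": [0, 0, 0]},
    {"offset": [0, 0, 0], "dr": [0, 0, 0]},
    {"offset": [0, 0, 0], "dr": [0, 0, 0]},
    {"offset": [0, 0, 0], "dr": [0, 0, 0]},
  ],
  gripper=-1,
)

```text
time_s: 21.58
position: [0.5493, 0.1935, 0.0735]
tcp_rot: [[-0.873, 0.393, -0.29], [0.374, 0.92, 0.119], [0.314, -0.004, -0.95]]
force: [0.6, -0.1, -0.1]
opening: 0.983
grasp_force: 0.0
```

Call:
servo_tool(
  targets=[
    {"offset": [0, 0, -0.005], "dr": [0, 0, 0]},
    {"offset": [0, 0, -0.015], "dr": [0, 0, 0]},
    {"offset": [0, 0, -0.03], "dr": [0, 0, 0]},
    {"offset": [0, 0, -0.06], "dr": [0, 0, 0]},
    {"offset": [0, 0, -0.09], "dr": [0, 0, 0]},
    {"offset": [0, -0.03, -0.11], "dr": [0, 0, 0]},
    {"offset": [0, -0.07, -0.12], "dr": [0, 0, 0]},
    {"offset": [0, -0.11, -0.12], "dr": [0, 0, 0]},
    {"offset": [0, -0.15, -0.12], "dr": [0, 0, 0]},
    {"offset": [0, -0.18, -0.12], "dr": [0, 0, 0]},
    {"offset": [0, -0.18, -0.12], "dr": [0, 0, 0]},
    {"offset": [0, -0.18, -0.12], "dr": [0, 0, 0]},
  ],
)

```text
time_s: 22.58
position: [0.5137, 0.0123, 0.1894]
tcp_rot: [[-0.872, 0.396, -0.288], [0.378, 0.918, 0.12], [0.312, -0.004, -0.95]]
force: [0.1, 0.1, 1.2]
opening: 0.998
grasp_force: 0.0
```

Run:
```python
from h import *
from rig import bot,viewer
d={n:viewer.capture(n) for n in("scene","top","wrist")}
s=bot.read_state();print(s["position"],s["time_s"],s["force"])
K=np.array([[.0479,0,.032],[-.0479,0,.032]])
for n,b in(("scene",(335,170,400,260)),("top",(190,180,235,260)),("wrist",(300,0,560,300))):
    print(n,proj(d[n],K@Rz(-22.33).T+[.4982,.2158,.06]).round(1),corks(d[n],b))
# stack side faces (low bars) unchanged + white-region outline, before vs after
a=pickle.load(open("cap0.pkl","rb"))
for n in("scene","top"):
    D=np.abs(a[n]["color"].astype(int)-d[n]["color"]).max(2)>60
    k,_,st,ce=cv2.connectedComponentsWithStats(D.astype(np.uint8));print(n,[tuple(st[i]) for i in range(1,k) if st[i,4]>25])
```

```text
[0.51411997 0.01445289 0.18879009] 22.7333 [-1.03417866 -0.00892793  0.35878069]
scene [[352.2 216. ]
 [377.6 193.1]] [(array([377.12, 192.98]), np.int32(51)), (array([351.93, 216.04]), np.int32(56))]
top [[220.9 210.3]
 [208.4 241.1]] [(array([220.18, 210.82]), np.int32(49)), (array([225.36, 222.43]), np.int32(14)), (array([207.88, 241.77]), np.int32(52)), (array([217.2 , 243.45]), np.int32(20))]
wrist [[491.6 185.4]
 [488.7  72.9]] [(array([486.92,  72.41]), np.int32(514)), (array([490.14, 184.51]), np.int32(517)), (array([339.04, 267.61]), np.int32(332)), (array([455.22, 284.81]), np.int32(435))]
scene [(np.int32(196), np.int32(0), np.int32(97), np.int32(116), np.int32(2747)), (np.int32(341), np.int32(7), np.int32(7), np.int32(8), np.int32(33)), (np.int32(383), np.int32(17), np.int32(57), np.int32(47), np.int32(1072)), (np.int32(307), np.int32(21), np.int32(16), np.int32(21), np.int32(149)), (np.int32(354), np.int32(23), np.int32(27), np.int32(23), np.int32(257)), (np.int32(535), np.int32(64), np.int32(25), np.int32(36), np.int32(634)), (np.int32(230), np.int32(122), np.int32(35),
[... 1409 characters left out ...]
t32(7), np.int32(44), np.int32(186)), (np.int32(31), np.int32(319), np.int32(18), np.int32(53), np.int32(705)), (np.int32(5), np.int32(321), np.int32(16), np.int32(14), np.int32(134)), (np.int32(0), np.int32(336), np.int32(29), np.int32(60), np.int32(1130)), (np.int32(194), np.int32(339), np.int32(94), np.int32(81), np.int32(4374)), (np.int32(265), np.int32(365), np.int32(8), np.int32(8), np.int32(31)), (np.int32(0), np.int32(383), np.int32(42), np.int32(37), np.int32(804)), (np.int32(300), np.int32(384), np.int32(17), np.int32(21), np.int32(195)), (np.int32(316), np.int32(392), np.int32(4), np.int32(15), np.int32(35)), (np.int32(318), np.int32(410), np.int32(13), np.int32(8), np.int32(45))]
```

Run:
```python
from h import *
from rig import bot,viewer
a=pickle.load(open("cap0.pkl","rb"))
d={n:viewer.capture(n) for n in("scene","top")}
for n in d:
    A=corks(a[n],(0,0,560,420));Bq=corks(d[n],(0,0,560,420))
    for c,ar in A:
        if ar<400:
            j=min(Bq,key=lambda q:np.hypot(*(q[0]-c)));print(n,c,ar,(j[0]-c).round(2),j[1])
W=viewer.capture("wrist");Kx=np.array([[.0479,0],[-.0479,0]])
w=[x[0] for x in corks(W,(460,40,520,210))];w.sort(key=lambda p:-p[1])
o=[(W,Kx,np.array(w)),(d["scene"],Kx,np.array([[351.93,216.04],[377.12,192.98]])),(d["top"],Kx,np.array([[220.18,210.82],[207.88,241.77]]))]
print(fit(o,.092,[.498,.216,-22]),fit(o[:1],.092,[.498,.216,-22]),fit(o[1:],.092,[.498,.216,-22]))
```

```text
scene [103.14  32.48] 303 [-0.03  0.04] 304
scene [554.72  88.6 ] 43 [-53.02 -37.27] 8920
scene [556.   97.2] 10 [-54.3  -45.87] 8920
scene [224.5 126.5] 22 [0. 0.] 22
scene [255.5 130.5] 22 [-8.55  1.9 ] 20
scene [151.85 156.23] 26 [ 0.08 -0.08] 27
scene [216.62 165.6 ] 40 [  7.88 -39.1 ] 22
scene [157.72 179.91] 32 [0. 0.] 32
scene [204.74 192.91] 47 [-47.02 -13.  ] 32
scene [374.98 201.35] 48 [ 2.14 -8.37] 51
scene [289.5 222. ] 44 [0.03 0.07] 43
scene [350.07 224.04] 54 [ 1.86 -8.  ] 56
scene [255.   238.96] 49 [-0.08  0.  ] 48
scene [362.18 309.68] 38 [0. 0.] 38
top [151. 115.] 9 [46.1  41.95] 20
top [197.1  156.95] 20 [0. 0.] 20
top [287.53 176.66] 32 [ 0.92 24.52] 71
top [342.14 193.2 ] 44 [50.42  5.48] 34
top [392.56 198.68] 34 [0. 0.] 34
top [269.09 201.88] 33 [2.09 0.3 ] 11
top [221.88 211.12] 43 [-1.62 -0.28] 50
top [415.06 221.34] 35 [-0.06  0.08] 36
top [348.77 224.98] 47 [ 43.79 -26.3 ] 34
top [224.5 227.3] 10 [-6.16 12.79] 32
top [218.04 243.36] 25 [ 0.3  -3.27] 32
top [209.64 241.18] 45 [-1.76  0.59] 52
top [373.84 284.95] 38 [0. 0.] 38
top [342.73 291.32] 37 [-0.04  0.17] 35
top [ 45.94 327.38] 34 [161.94 -85.61] 52
top [ 54.64 332.64] 11 [153.24 -90.87] 52
top [ 18.74 345.89] 120 [ 189.14 -104.12] 52
top [ 63.47 336.13] 15 [144.41 -94.36] 52
top [277.16 403.43] 56 [  65.53 -111.94] 35
(array([  0.49717797,   0.21495394, -22.17364908]), np.float64(0.9290488402619985), np.float64(0.4417759403765422)) (array([  0.49714893,   0.21472993, -22.2128057 ]), np.float64(0.15057559713955015), np.float64(0.10583689337176587)) (array([  0.49741331,   0.21596422, -22.00245145]), np.float64(0.5919916278427024), np.float64(0.4311777695391495))
```

The bar lies within about 1.3 mm and 0.2° of the stack, level, and the bystanders have not moved. I hand in.

```bash
python3 -c "
from rig import ticket
print(ticket.hand_in())"
```

```text
the job is handed in; nothing more can be done
None
```

I rocked the bar over, lifted it out by its raised end and set it on the stack, about 1.3 mm and 0.2° off square by my measurements. It needed a second press, because my half-open fingers knocked the raised end back down the first time. The blue bars had not moved; I did not measure the other bystanders individually. I handed the job in at about 23 s and got no verdict back.

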